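# Count coat buttons through the gate of a counting tray

## Robot

A 6-joint arm with a two-finger parallel gripper is mounted at the origin on the work surface. World frame = base frame: x ahead of the robot, y to its left, z up, the work surface at z = 0. Lengths are in m, angles in rad, forces in N, time in s.
With the tool pointing down it reaches from about 0.325 to 0.775 m from the base axis. Payload 5.5 kg.
Tool frame: the origin (TCP) lies at the very end of the fingers, on their centre line; the grasp point (between the pads) lies 19 mm behind it; z points along the fingers, y is the line along which they close (so a half turn about z gives the same grasp; the last joint's range is limited). The gripper opens to 88 mm and grips with 3 to 60 N. Pads are 20 mm wide; open, the fingers measure 115 mm over their backs; the gripper's body (75 mm by 178 mm) begins 61 mm behind the grasp point.
Start: joints at [1.117, 0.091, 1.231, -0, 1.82, -0.057], TCP at [0.232, 0.553, 0.223] pointing down, gripper open.
Joint ranges: [-2.87, 2.87], [-0.86, 2.18], [0.17, 2.46], [-1.51, 4.65], [0.06, 2.69], [-2.65, 2.65]. Speed limits (rad/s): [2.57, 2.57, 3.01, 3.14, 3.14, 3.14].

## Interface

Orientations are given as a rotation vector (axis times angle).
In Python, from workcell import manip, monitor, cams, hand_in, models gives the robot as it stands. Calls block until the motion is done:
- manip.reach(position, orientation): joint-space move of the TCP to a pose.
- manip.servo_line(position, rotation=None, rate=0.15): straight line of the TCP; rotation=None keeps the orientation; rate is the mean speed in m/s.
- manip.move_j(angles): joint-space move.
- manip.gripper_open() and manip.gripper_close(grip_force=None): open the fingers fully, or close them until they stop; grip_force is the grip in N (None keeps the last).
- manip.dwell(seconds).
- manip.inverse_kinematics(position, orientation): joint angles nearest the present ones, or None.
- monitor.observe(): the state.
- cams.get_image(name): name is "side" or "top"; returns a dict with "image" (400x640x3 uint8, blue, green, red), "mtx" (3x3 intrinsics, pixels), "camera_from_world" (4x4, takes a point from world to camera coordinates). Camera axes: x right, y down, z forward; pixel columns grow to the right and rows downward; lengths in m; the calibration is good to about 2 mm. A picture is of the moment at which its call begins. There is no depth.
A pose or a line that the arm cannot do raises manip.IKError and nothing moves.
- hand_in(): hands the job in; it is judged then, once.
Trained networks look in a picture, given as the dict that the camera call returned (one of the last four; its "shot" number tells which), for a name from the list of things; names that differ only in an ending like _2 or _b are one class to them, and where a whole thing is asked for, a point or a joint stands for the part that bears it (a point fixed in the world has none). Each returns a list of dicts, best first, with "p" (0 to 1); they miss things now and then, are a little off and sometimes report something else, mostly with a low value. They report only what shows in the picture. A call takes as long as a camera call. They do not tell look-alikes from the thing itself.
- models.recognise(picture, name): "location" ([column, row] in pixels, amid what is visible of it).
- models.landmark_of(picture, name): "location" ([column, row] in pixels: a listed point, or the origin of a listed thing).
The state is a dict: "clock": time; "joint_positions": joint angles; "dq": joint speeds; "tau": joint torques, N m; "tool_pos": TCP position; "tool_rot": TCP orientation; "contact_force": force on the tool from outside, world axes, zero at the start; "wrist_torque": the same for the moment, N m; "finger_gap": opening from 0.0 (shut) to 1.0 (fully open); "finger_force": force on a finger pad.
Only numpy, scipy, OpenCV 4.12 (cv2) and the standard library are available. Lean on these libraries where they do the work, as an engineer would, in place of code of your own. Each camera call takes 0.05 s, during which the arm holds its last target. There are 200 camera calls.

## Task

Count out the three green coat buttons: with the fingertips, push them along the deck of the blue counting tray and through its narrow gate one at a time, so that each drops into the slot before the next one follows. Push gently and never pinch or lift a button. The orange button belongs to another order: leave it lying where it is, and leave the thread spool, the tape roll and the jar beside the tray alone.

Things in the scene. Friction and masses are not known exactly. Their poses are not given: they have to be found in the camera images.
- tray: counting tray fixed to the table: blue steel housing, 264 mm wide (y), with a flat aluminium deck. Origin: on the table under the deck's middle; x points from the gate to the rear edge, z up. Inside its rims the deck spans x = -85 (gate) to 85 mm, y = -128 to 128 mm. Rims, guides, gate posts and the slot's lip are rigid and stand 8 mm above the deck
- deck (a point): middle of the deck's top face, 55 mm above the table. Buttons slide on it and stop when no longer pushed. Two straight steel guides on it form a funnel: their faces run from the gate's edges (tray x = -85, y = +-22 mm) out to the side rims (x = -45, y = +-126 mm)
- gate (a point): middle of the gate, at deck height, at tray x = -85 mm: a 42 mm wide opening (y = -21 to 21) between two posts. The deck ends 5 mm beyond it (x = -90), where the slot begins: a button falls in once its centre is past that edge
- slot (a point): middle of the slot's open mouth, at deck height, at tray x = -119 mm: 58 mm long (x = -148 to -90), 46 mm wide, with a lip on its other three sides. Below is a pocket 60 mm wide, its floor 50 mm under the deck
- button_a: green flat round coat button, 30 mm across, 8 mm thick, 11 to 23 g, lying flat on the tray's deck; origin: centre of its underside, z up
- button_b: green flat round coat button, 30 mm across, 8 mm thick, 11 to 23 g, lying flat on the tray's deck; origin: centre of its underside, z up
- button_c: green flat round coat button, 30 mm across, 8 mm thick, 11 to 23 g, lying flat on the tray's deck; origin: centre of its underside, z up
- button_odd: orange flat round coat button, 30 mm across, 8 mm thick, 11 to 23 g, lying flat on the tray's deck; origin: centre of its underside, z up
- spool: spool of green thread with white flanges, 52 mm across, 55 mm high, standing on the table beside the tray; origin: centre of its underside
- tape: roll of amber heat tape lying on the table beside the tray, 80 mm across, 20 mm high; origin: centre of its underside
- jar: clear jar with a red cap, 52 mm across, 62 mm high, standing on the table beside the tray; origin: centre of its underside
Things that resemble listed ones, but are neither listed nor needed, are in the scene too. Leave any pink or purple look-alike of the button_b alone.

How it is judged:
By the outcome, as a careful person would: the job done as asked, in the order asked, and still so for the second after the job is handed in, with the robot touching nothing.
It also fails if it takes over 67 s, if anything falls off the work surface, if the arm or the gripper's body presses on something with over 40 N, if the wrist force passes 120 N, or if a joint passes its speed limit or range.

## Working session

There is one attempt and no reset: what is moved stays moved. The work goes in short steps, each a Python script; the robot and the scene stay as the last script left them, time stands still between calls to the robot, and variables do not carry over. Pictures are saved under pics/ and viewed, at most 10 in all, crops included, and the job is handed in when it is done.

```bash
mkdir -p pics; ls
python3 - <<'E'
from workcell import manip, monitor, cams, models
import cv2
for n in ["top","side"]:
    p=cams.get_image(n); cv2.imwrite(f"pics/{n}0.png",p["image"])
    print(n,p["mtx"].tolist(),p["camera_from_world"].round(4).tolist())
    for k in ["deck","gate","slot","button_a","button_odd","tray"]:
        print(k,[(round(d["p"],2),[round(float(v),1) for v in d["location"]]) for d in models.landmark_of(p,k)])
print(monitor.observe())
E
```

```text
pics
top [[502.1357731532435, 0.0, 318.1356646574481], [0.0, 502.1357731532435, 204.22411072421187], [0.0, 0.0, 1.0]] [[0.0201, -0.9997, -0.0158, 0.03], [-0.9969, -0.0189, -0.0765, 0.5609], [0.0762, 0.0173, -0.9969, 1.1137], [0.0, 0.0, 0.0, 1.0]]
deck [(0.6, [389.4, 205.7]), (0.22, [388.3, 262.0])]
gate [(0.56, [389.6, 248.1]), (0.46, [399.2, 197.3])]
slot [(0.57, [389.1, 263.2])]
button_a [(0.65, [399.4, 198.4]), (0.58, [321.6, 262.7]), (0.54, [438.7, 145.6]), (0.52, [478.1, 227.7]), (0.48, [361.4, 205.2]), (0.46, [395.0, 147.9]), (0.45, [425.1, 208.6])]
button_odd [(0.52, [378.8, 192.8])]
tray [(0.75, [389.1, 209.1])]
side [[385.7567253776009, 0.0, 320.55297441284563], [0.0, 385.7567253776009, 198.73927455191273], [0.0, 0.0, 1.0]] [[0.9939, -0.1106, -0.0037, -0.5265], [-0.0825, -0.7187, -0.6904, 0.1242], [0.0737, 0.6865, -0.7234, 0.7429], [0.0, 0.0, 0.0, 1.0]]
deck [(0.56, [339.8, 275.2])]
gate [(0.93, [288.8, 274.0])]
slot [(0.81, [268.8, 273.4])]
button_a [(0.71, [334.2, 240.2]), (0.59, [438.7, 341.8]), (0.56, [357.3, 278.5]), (0.56, [423.0, 292.1]), (0.55, [347.4, 307.2])]
button_odd [(0.65, [355.6, 256.3])]
tray [(0.75, [336.7, 290.6])]
{'clock': 0.7, 'joint_positions': array([ 1.11730530e+00,  9.10911313e-02,  1.23069333e+00, -2.84493864e-06,
        1.81981014e+00, -5.66841739e-02]), 'dq': array([ 2.79330844e-03,  1.50918514e-03,  1.56279825e-03, -1.35478579e-04,
        6.83160184e-04,  4.65693961e-05]), 'tau': array([-1.53706009e-03, -4.46085870e+01, -4.06381917e+01,  6.97949692e-02,
        2.03059340e-02,  4.73696696e-05]), 'tool_pos': array([0.23188399, 0.55339283, 0.2226403 ]), 'tool_rot': array([ 6.19222161e-01,  3.07996017e+00, -4.05048728e-06]), 'contact_force': array([-0.59739087, -0.27563679, -0.15934624]), 'wrist_torque': array([-0.00927222,  0.01271315,  0.00363051]), 'finger_force': 0.0, 'finger_gap': 0.9989005459205522}
```

Run:
```python
import cv2
im=cv2.imread("pics/top0.png")[110:310,270:510]
cv2.imwrite("pics/top0c.png",cv2.resize(im,None,fx=3,fy=3,interpolation=2))
```

```text
(no output)
```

View pics/top0c.png

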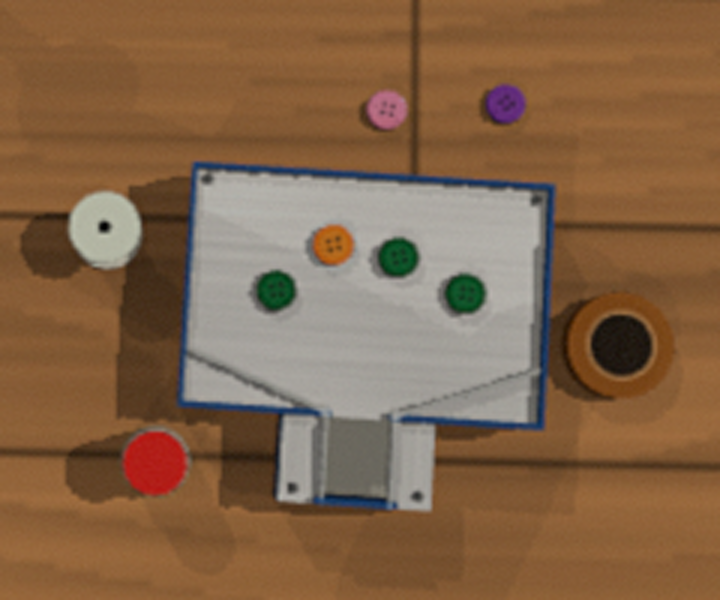

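View pics/side0.png

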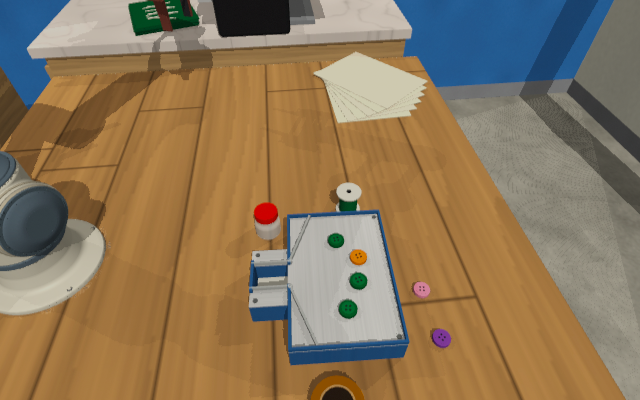

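Top view (crop/3+(270,110)): green buttons are at about (362,207), (403,196) and (425,208), orange is at (381,192). The pink (399,146) and purple (438,145) look-alikes lie off the tray, the slot is at about (389,263). Spool, jar and tape (322,263 was a false button hit on the jar's cap) are all off the tray. Next: fit the tray pose and triangulate the buttons.

```bash
cat > h.py <<'E'
import numpy as np, cv2
from scipy.optimize import least_squares
from workcell import manip, monitor, cams, models, hand_in
def proj(p,X):
    X=np.atleast_2d(X); c=X@p["camera_from_world"][:3,:3].T+p["camera_from_world"][:3,3]
    q=c@np.array(p["mtx"]).T; return q[:,:2]/q[:,2:]
def back(p,uv,z):
    T=np.array(p["camera_from_world"]); R,t=T[:3,:3],T[:3,3]
    d=R.T@np.linalg.solve(np.array(p["mtx"]),[uv[0],uv[1],1]); o=-R.T@t
    return o+d*(z-o[2])/d[2]
def blobs(p,kind):
    h=cv2.cvtColor(p["image"],cv2.COLOR_BGR2HSV)
    lo,hi={"green":((55,90,25),(90,255,255)),"orange":((8,170,150),(20,255,255))}[kind]
    m=cv2.inRange(h,lo,hi); n,_,s,c=cv2.connectedComponentsWithStats(m)
    return [(c[i],int(s[i,4])) for i in range(1,n) if 25<s[i,4]<400]
def w2t(P,X):   # world xy -> tray mm
    c,s=np.cos(P[2]),np.sin(P[2]); d=np.asarray(X)[:2]-P[:2]
    return np.array([c*d[0]+s*d[1],-s*d[0]+c*d[1]])*1e3
def t2w(P,x,y,z=0.):
    c,s=np.cos(P[2]),np.sin(P[2]); x,y=x/1e3,y/1e3
    return np.array([P[0]+c*x-s*y,P[1]+s*x+c*y,z])
def see(P,cam):  # buttons on deck, tray mm
    p=cams.get_image(cam); out={}
    for k in("green","orange"):
        r=[w2t(P,back(p,c,0.061)).round(1) for c,a in blobs(p,k)]
        out[k]=[tuple(map(float,v)) for v in r if abs(v[0])<165 and abs(v[1])<130]
    return p,out
E
python3 - <<'E'
from h import *
t=cams.get_image("top"); s=cams.get_image("side")
C=np.array([[194,163],[553,185],[542,428],[181,404]])/3+[270,110]
cm=np.array([[89,132],[89,-132],[-89,-132],[-89,132]])
S=[("gate",-85,0),("slot",-119,0)]
o=[]
for p in(t,s):
    for k,x,_ in S+[("deck",0,0)]:
        for d in models.landmark_of(p,k)[:1]: o.append((p,d["location"],x))
def f(P,which):
    r=[]
    if "c" in which: r+=list((proj(t,[t2w(P,x,y,.063) for x,y in cm])-C).ravel())
    for p,l,x in o:
        if ("t" in which and p is t) or ("s" in which and p is s): r+=list((proj(p,t2w(P,x,0,.055))[0]-l))
    return r
for w in("c","ct","t","s","cts"):
    q=least_squares(f,[.45,-.12,0],args=(w,),loss="soft_l1"); print(w,q.x.round(4),np.round(q.fun,1))
np.save("P.npy",q.x); P=q.x
for p in(t,s):
    for k in("green","orange"):
        print(k,[(w2t(P,back(p,c,.061)).round(1).tolist(),back(p,c,.061)[:2].round(4).tolist(),a) for c,a in blobs(p,k)])
E
```

```text
c [ 0.5518 -0.121  -0.0442] [-0.5 -0.5  0.7 -0.4  0.8  0.4 -1.2  0.5]
ct [ 0.5515 -0.1211 -0.0435] [-0.5 -0.4  0.8 -0.4  0.9  0.5 -1.2  0.7  0.2 -2.6 -0.3  0.7]
t [ 0.5496 -0.1182 -0.0136] [ 0.  -1.7 -0.   1.6]
s [ 0.5491 -0.1181 -0.1035] [-0.8 -2.3  0.6  0.9  0.1  0.3]
cts [ 0.5504 -0.1196 -0.0462] [-1.1 -0.   0.2  0.3  0.   1.1 -2.   1.  -0.6 -2.1 -1.2  1.2 -0.   0.8
  1.2  5.1  1.   1. ]
green [([30.4, -21.6], [0.5799, -0.1426], 121), ([0.7, 65.6], [0.5542, -0.0542], 120), ([7.3, -71.2], [0.5545, -0.1911], 120)]
orange [([37.0, 25.9], [0.5886, -0.0954], 113)]
green [([29.5, 149.1], [0.5868, 0.0279], 158), ([-2.0, 65.2], [0.5514, -0.0544], 183), ([27.7, -21.4], [0.5771, -0.1423], 226), ([4.6, -70.8], [0.5518, -0.1906], 268)]
orange [([34.0, 25.9], [0.5856, -0.0953], 196)]
```

Tray pose and button positions agree between the views to about 3 mm. The tray is at (0.551,-0.120), yaw -2.6°. Greens in tray mm: (30,-22), (1,66), (7,-71); orange (37,26). All of these sit on the deck. I'll start with the middle button, in two stages: align, then push straight through the gate.

```bash
cat >> h.py <<'E'
P=np.array([.5510,-.1205,-.0445])
def orient(phi):
    best=None; j=monitor.observe()["joint_positions"]
    for k in(0,np.pi):
        a=((phi+k)/2); r=np.pi*np.array([np.cos(a),np.sin(a),0])
        q=manip.inverse_kinematics(t2w(P,0,0,.1),r)
        if q is not None and (best is None or abs(q[5]-j[5])<best[0]): best=(abs(q[5]-j[5]),r)
    return best[1]
def push(b,g,gap=6,zp=.0585,rate=.07,hov=.085):
    """push button at b (tray mm) until its centre is at g"""
    b,g=np.array(b,float),np.array(g,float); d=(g-b)/np.linalg.norm(g-b)
    r=orient(np.arctan2(d[1],d[0])+P[2]); s=b-d*(25+gap); e=g-d*25
    manip.reach(t2w(P,*s,hov),r)
    manip.servo_line(t2w(P,*s,zp),rate=.06)
    f0=monitor.observe()["contact_force"]
    manip.servo_line(t2w(P,*e,zp),rate=rate)
    f1=monitor.observe(); 
    manip.servo_line(t2w(P,*(e-d*8),zp),rate=.1)
    manip.servo_line(t2w(P,*(e-d*8),hov),rate=.15)
    print("down",f0.round(2),"push",f1["contact_force"].round(2),"t",round(f1["clock"],1))
def look(name=None,away=None):
    if away is not None: manip.servo_line(t2w(P,*away,.14),rate=.3)
    for c in("top","side"):
        p,o=see(P,c); print(c,o)
        if name: cv2.imwrite(f"pics/{name}_{c}.png",p["image"])
    print("t",round(monitor.observe()["clock"],1))
E
python3 - <<'E'
from h import *
manip.gripper_close(5)
j=monitor.observe()["joint_positions"]
manip.reach(t2w(P,60,-31,.15),orient(np.pi+P[2]-.28))
print("t",monitor.observe()["clock"],monitor.observe()["joint_positions"].round(2),monitor.observe()["contact_force"])
push((30,-21.5),(-50,0))
look("b",(60,0))
E
```

```text
t 5.275 [-0.3   0.17  1.28  0.    1.7  -1.55] [-0.81892961 -0.20634156  0.35257195]
down [-0.08  0.62 -0.27] push [0.16 0.51 0.22] t 7.7
top {'green': [(0.6, 66.0), (6.5, -70.5), (-50.4, -0.0)], 'orange': []}
side {'green': [(-2.5, 66.0), (-53.3, 0.1), (3.9, -70.0)], 'orange': [(33.4, 26.9)]}
t 8.8
```

The button went exactly where commanded. Now the straight push through the gate.

Run:
```python
from h import *
push((-50.5,0),(-97,0))
look("c",(40,0))
```

```text
down [-0.26  0.51 -0.1 ] push [-0.58  0.05  0.54] t 10.8
top {'green': [(0.6, 66.0), (6.6, -70.4), (-110.5, 4.7)], 'orange': []}
side {'green': [(-2.5, 66.0), (3.9, -70.0)], 'orange': [(32.4, 24.0)]}
t 12.0
```

Run:
```python
import cv2,numpy as np
a=cv2.imread("pics/c_top.png")[150:300,300:500];b=cv2.imread("pics/c_side.png")[190:340,230:430]
cv2.imwrite("pics/c.png",cv2.resize(np.hstack([a,b]),None,fx=2,fy=2,interpolation=2))
```

```text
(no output)
```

View pics/c.png

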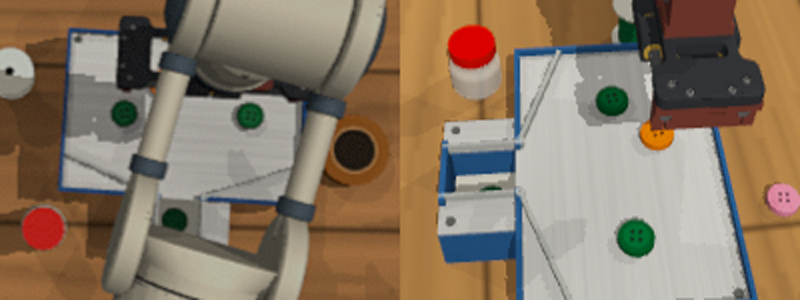

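The picture shows the first button down in the slot: crop (490,190) side, (175,218) top. The others are undisturbed. Next the left button, with a look between stages.

Run:
```python
from h import *
push((0.6,66),(-52,0))
look("d",(50,40))
```

```text
down [ 0.36  0.28 -0.62] push [ 0.05 -0.09  0.06] t 16.1
top {'green': [(7.4, -64.5), (-52.2, -1.7), (-108.7, 4.9)], 'orange': []}
side {'green': [(-54.7, -1.3), (3.9, -70.0)], 'orange': [(33.4, 26.8)]}
t 17.2
```

Run:
```python
from h import *
push((-52,-1.5),(-97,-.5))
look("e",(50,0))
push((6.6,-70.4),(-52,0))
look("f",(50,-20))
```

```text
down [ 0.94 -0.86 -0.36] push [ 0.35 -0.55  0.1 ] t 19.5
top {'green': [(6.6, -70.4)], 'orange': []}
side {'green': [(-113.9, -15.1), (3.9, -70.0)], 'orange': [(33.0, 26.4)]}
t 20.7
down [-0.59 -0.1  -0.5 ] push [ 0.69 -0.01 -0.2 ] t 23.6
top {'green': [(-54.5, -7.8)], 'orange': [(35.7, 23.0)]}
side {'green': [(-54.7, 0.9), (-113.9, -15.1)], 'orange': [(43.2, 23.3)]}
t 24.7
```

Run:
```python
import cv2,numpy as np
r=[]
for k in "ef":
  a=cv2.imread(f"pics/{k}_top.png")[150:300,300:500];b=cv2.imread(f"pics/{k}_side.png")[190:340,230:430]; r.append(np.hstack([a,b]))
cv2.imwrite("pics/ef.png",cv2.resize(np.vstack(r),None,fx=2,fy=2,interpolation=2)[:600,:800])
```

```text
(no output)
```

View pics/ef.png

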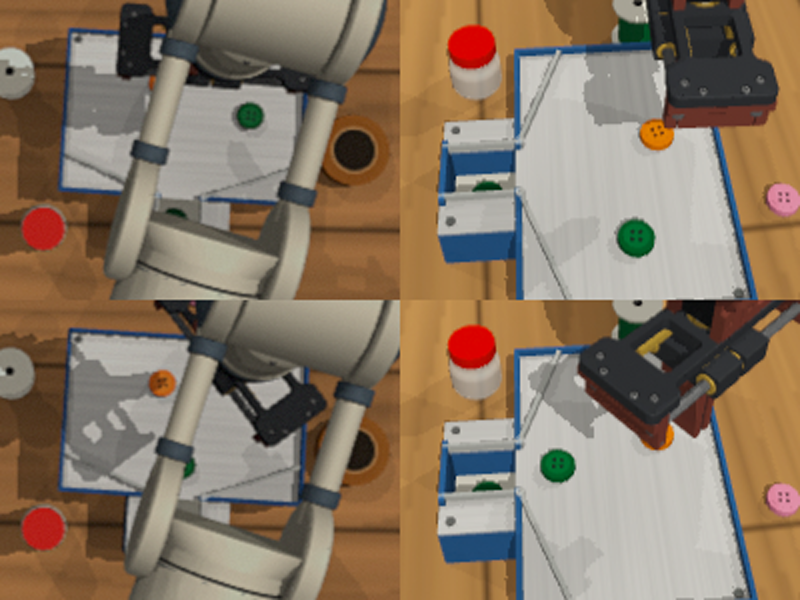

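Two buttons are in the slot. The third is at side crop (557,465), tray (-52,1), and orange has not moved. Last push, then pull clear and check.

Run:
```python
from h import *
push((-52,.9),(-97,.3))
manip.servo_line(t2w(P,20,0,.2),rate=.3)
manip.move_j([1.117,0.091,1.231,0,1.82,-0.057])
look("g")
for k in("top","side"):
    p=cv2.imread(f"pics/g_{k}.png"); 
a=cv2.imread("pics/g_top.png")[140:290,300:500];b=cv2.imread("pics/g_side.png")[190:340,230:430]
cv2.imwrite("pics/g.png",cv2.resize(np.hstack([a,b]),None,fx=2,fy=2,interpolation=2))
```

```text
down [ 0.44 -0.42  0.31] push [0.44 0.31 0.13] t 27.0
top {'green': [(-108.8, 4.2)], 'orange': [(36.5, 26.8)]}
side {'green': [(-95.7, -9.2), (-113.9, -15.1)], 'orange': [(33.5, 26.7)]}
t 31.0
```

View pics/g.png

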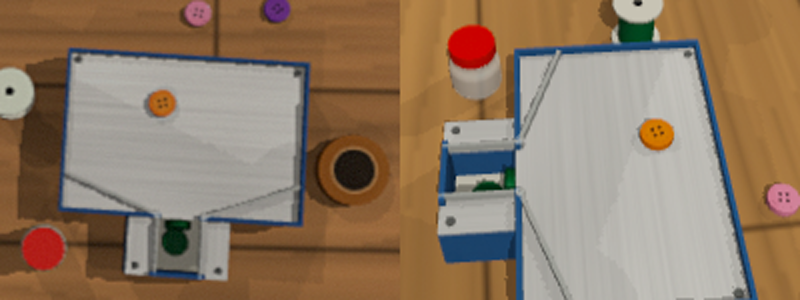

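The deck is clear except for orange. The third button shows edge-on just under the deck edge (top crop (178,225)), so I'll zoom in.

Run:
```python
from h import *
a=cv2.imread("pics/g_top.png")[235:285,360:420];b=cv2.imread("pics/g_side.png")[245:305,245:305]
cv2.imwrite("pics/g2.png",np.hstack([cv2.resize(x,(400,400),interpolation=2) for x in(a,b)]))
p=cams.get_image("top")
for x in(-85,-90,-98): print(x,((proj(p,t2w(P,x,0,.055))[0]-[360,235])*[400/60,8]).round())
for k in("top","side"):
    q=cams.get_image(k); print(k,[(c.round(1),a) for c,a in blobs(q,"green")])
```

```text
-85 [197. 101.]
-90 [196. 119.]
-98 [194. 148.]
top [(array([387.2, 258.4]), 162)]
side [(array([347.6, 205.6]), 158), (array([284.4, 279.1]), 58), (array([273.3, 282.9]), 43)]
```

View pics/g2.png

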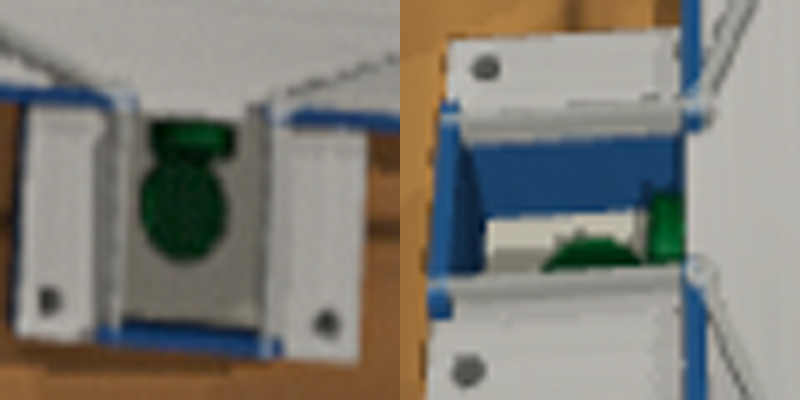

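Run:
```python
from h import *
s=cams.get_image("side"); t=cams.get_image("top")
ut=np.array([360+192/(400/60),235+138/8]); us=np.array([284.7,279])
# centre of the standing button: triangulate
q=least_squares(lambda X:np.r_[proj(t,X)[0]-ut,proj(s,X)[0]-us],[.46,-.12,.04]).x
print(w2t(P,q),q[2])
for z in(.01,.02,.03,.045,.06): print(z,proj(s,t2w(P,-94,0,z)+0).round(1),proj(s,t2w(P,-94,14,z)).round(1))
print([c for c in blobs(s,"green")][1:])
```

```text
[-95.7656416  -0.09622  ] 0.046902892259494657
0.01 [[287.3 290. ]] [[287.3 283.2]]
0.02 [[286.9 287.1]] [[286.9 280.2]]
0.03 [[286.6 284.1]] [[286.5 277.2]]
0.045 [[286.  279.5]] [[285.9 272.5]]
0.06 [[285.4 274.7]] [[285.3 267.7]]
[(array([284.33333333, 279.14035088]), 57), (array([273.34883721, 282.86046512]), 43)]
```

The third button stands on edge on the other two, leaning on the pocket wall. Its centre is about 35 mm above the table and its top about 48 mm, so it is entirely below the 55 mm deck. It has not moved between pictures. All three are in the slot, orange and the other objects are in place, and the arm is clear.

```bash
python3 -c "
from workcell import hand_in
print(hand_in())"
```

```text
the job is handed in; nothing more can be done
None
```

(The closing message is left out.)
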